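# Reset the pasta machine's roller setting

### The job

The next batch of dough needs the pasta machine's rollers at the setting with the long mark. Pull the setting knob on the machine's end out against its spring, turn it - in several grasps if need be - until its pointer stands at the long mark at the top of the dial, and let it spring back so that its pin sits fully home in that hole. Leave the crank and the other things on the worktop where they are, standing as they stand.

Things in the scene. Friction and masses are not known exactly. Their poses are not given: they have to be found in the camera images.
- pasta_machine: Pasta machine, white end covers and steel rollers, fixed fast. Origin on the worktop under knob_centre; y = outwards along the knob's level axis, z up, x level to the machine's back. Round housing (radius 44 mm about the knob axis) from y = -47 to -25 mm, where the dial face lies; body (96 mm deep, up to 160 mm high) from y = -47 to -182 mm. Nothing else is within 65 mm of the knob axis.
- knob_centre (a point): Black round setting knob: the point on its level axis half-way along the grip, 95 mm above the worktop; it moves out when the knob is pulled, does not turn with it. Grip: cylinder 36 mm across, 30 mm long. Axes as pasta_machine: y = outwards (pulling direction), z up. A gripper from above or tilted about y can take it with one finger before (-x) and one behind (+x).
- knob_pull (a joint): How far the knob is pulled out, m: 0 = pin fully home, 0.010 = stop. A spring draws it back in (6 N at 0, 11 N at the stop). It can turn only while out by more than 0.004, where the pin leaves the straight part of the hole, and is clear of the countersinks from 0.007. Let go between two holes it slides by itself into the nearer one.
- knob_turn (a joint): Angle of the pointer, rad: 0 = straight up at the long mark; grows anticlockwise as seen facing the knob (positive turn about y of knob_centre). Ten holes, every 0.5236 rad from -3.14 to 1.57, stops just beyond. Starts 3 to 6 holes below 0 (pointer on the machine's front side or below), so it must be turned positively. 0.02 rad of play in a hole; low friction when pulled out.
- pointer_pin (a point): Steel head of the index pin at the tip of the knob's pointer, a black tongue 11 mm wide, 4 to 8 mm off the dial face at rest, 31 mm from the axis, over the ring of dark holes. Moves with the knob. The long mark is the thick black one at the very top of the dial, running back over the housing; the others are thin.
- crank_centre (a point): The machine's hand crank, lying loose on the worktop to the right: bent steel rod 9 mm thick with a wooden grip, about 100 x 90 mm. Leave alone.
- salt_shaker_centre (a point): Salt shaker, 44 mm across, 90 mm high, beside the machine's back (its +x side); point half-way up, z upright. Leave alone.
- milk_pot_centre (a point): Small tub, 71 mm across, 71 mm high, beside the machine's front (its -x side); point half-way up, z upright. Leave alone.
Mind the look-alikes: they are no part of the job. Leave any pink look-alike of the part that bears milk_pot_centre alone.

How it is judged:
By the outcome, as a careful person would: the job done as asked, in the order asked, and still so for the second after the job is handed in, with the robot touching nothing.
It also fails if it takes over 62 s, if anything falls off the work surface, if the arm or the gripper's body presses on something with over 40 N, if the wrist force passes 120 N, or if a joint passes its speed limit or range.

### The arm

A 6-joint arm with a two-finger parallel gripper is mounted at the origin on a cart in front of the work surface, level with it; the furniture and walls round the work are solid. World frame = base frame: x ahead of the robot, y to its left, z up, the work surface at z = 0. Lengths are in mm, angles in rad, forces in N, time in s.
With the tool pointing down it reaches from about 300 to 825 mm from the base axis. Payload 5.4 kg.
Tool frame: the origin (TCP) lies midway between the tips of the shut fingers; the grasp point (between the pads) lies 19 mm behind it; z points along the fingers, x is the direction in which the jaws open and shut, and the axes are right-handed (so a half turn about z gives the same grasp; the last joint's range is limited). The gripper opens to 92 mm and grips with 3 to 60 N. Pads are 20 mm wide; open, the fingers measure 128 mm over their backs; the gripper's body (75 mm by 189 mm) begins 69 mm behind the grasp point.
Start: joints at [-1.397, 0.158, 1.597, -0, 1.386, -0.21], TCP at [215.282, -533.16, 214.601] pointing down, gripper open.
Joint ranges: [-2.91, 2.91], [-0.94, 2.29], [0.18, 2.7], [-1.29, 4.43], [0.17, 2.64], [-3, 3]. Speed limits (rad/s): [2.57, 2.57, 3.14, 3.14, 3.14, 3.14].

### API

Orientations are given as [roll, pitch, yaw] about the fixed x, y, z axes, in that order (R = Rz(yaw) Ry(pitch) Rx(roll)).
In Python, from bench import env gives the robot as it stands.
- The arm moves only by the tool drive_tool, never from a script. Its argument "steps" is a list of rows, each a list of 2 entries, a list of its own where there are three numbers: the shift along the world's x, y, z in m, then the turn, a rotation vector about the world's x, y, z in rad. In form: [[[x, y, z], [ax, ay, az]], ...]. A call has 1 to 20 rows; each row shifts and turns the commanded pose from where the row before left it; what a row does not reach is not made up. A row lasts 1/8 s, in which the tool goes at most 62.5 mm and 10.7 degrees, less where a joint would pass 70% of its speed; a pose out of reach is approached as far as the arm can. A call is refused whole if a number of a shift passes 0.0625 or a number of a turn 0.188, either way. A call with a gripper value outside its range is refused whole. "gripper" is the opening in per cent of the stroke, from 0 (shut) to 100 (fully open), set as the call begins (left out, the last holds). The fingers move at their own pace and stop on an object; "force" is the grip in N (left out, the last holds). Time passes only in rows, so rows that do not move let the fingers close. It gives the time, the measured TCP pose, the force and the opening at its end, in the units of the state.
- env.get_obs(): the state, without advancing time (a new reading comes with each control period).
- env.capture(name): name is "side" or "top"; returns a dict with "color" (400x640x3 uint8, red, green, blue), "range_z" (400x640 float32, mm along the optical axis (not along the pixel's ray), 0 where there is no reading), "camera_matrix" (3x3 intrinsics, pixels), "k1" (the pictures are not rectified: a ray, as slopes to the right and down, at radius r is drawn at 1 + k1 r^2 times it, then the intrinsics apply), "eye" and "rotation" of the camera in the world. Camera axes: x right, y down, z forward; pixel columns grow to the right and rows downward; lengths in mm; the calibration is good to about 2 mm. A picture is of the moment at which its call begins.
- env.hand_in(): hands the job in, once; it reports no verdict.
Trained networks look in a picture, given as the dict that the camera call returned (one of the last four; its "shot" number tells which), for a name from the list of things; names that differ only in an ending like _2 or _b are one class to them, and where a whole thing is asked for, a point or a joint stands for the part that bears it (a point fixed in the world has none). Each returns a list of dicts, best first, with "score" (0 to 1); they miss things now and then, are a little off and sometimes report something else, mostly with a low value. They report only what shows in the picture. A call takes as long as a camera call. They do not tell look-alikes from the thing itself.
- env.search_frame(picture, target): "xyz" ([x, y, z] in mm, in world coordinates, good to about 4 mm: the middle of the surface that is visible of it).
- env.spot_point(picture, target): "xyz" ([x, y, z] in mm, in world coordinates, good to about 4 mm: a listed point, or the origin of a listed thing).
The state is a dict: "clock": time; "joint_pos": joint angles; "qvel": joint speeds; "effort": joint torques, N m; "tcp_pos": TCP position; "eef_rot": TCP orientation; "wrist_force": force on the tool from outside, world axes, zero at the start; "ft_torque": the same for the moment, N m; "width": finger opening in mm.
Only numpy, scipy, OpenCV 4.12 (cv2) and the standard library are available. Lean on these libraries where they do the work, as an engineer would, in place of code of your own. Each camera call takes 0.05 s, during which the arm holds its last target. There are 200 camera calls.

## Working session

There is one attempt and no reset: what is moved stays moved. The work goes in short steps, Python scripts to look and compute and a tool call to move; the robot and the scene stay as the last step left them, time stands still between calls to the robot, and variables do not carry over. Pictures are saved under pics/ and viewed, about 8 in all and at most 12, crops included, and the job is handed in when it is done.

Besides the shell and the picture viewer there is one more tool, called after "Request:" by a JSON object that holds its "name" and its "arguments". drive_tool: Moves the arm, as the interface text tells. Its arguments: {"type":"object","properties":{"steps":{"type":"array","items":{"type":"array"}},"gripper":{"type":"number"},"force":{"type":"number"}},"required":["steps"]}

```bash
ls; mkdir -p pics; cat > h.py <<'E'
from bench import env
import numpy as np, cv2
def save(c,n,crop=None,s=1):
    im=c["color"][:,:,::-1]
    if crop: x0,y0,x1,y1=crop; im=im[y0:y1,x0:x1]
    cv2.imwrite("pics/"+n,cv2.resize(im,None,fx=s,fy=s,interpolation=cv2.INTER_CUBIC))
def px(c,p):
    q=np.array(c["rotation"]).T@(np.array(p,float)-np.array(c["eye"])); s=q[:2]/q[2]; s=s*(1+c["k1"]*(s@s))
    K=np.array(c["camera_matrix"]); return K[:2,:2]@s+K[:2,2]
def world(c,u,v,d=None):
    K=np.array(c["camera_matrix"]); t=(np.array([u,v])-K[:2,2])/np.diag(K)[:2]; s=t.copy()
    for _ in range(20): s=t/(1+c["k1"]*(s@s))
    d=c["range_z"][int(v),int(u)] if d is None else d
    return np.array(c["rotation"])@(np.array([*s,1])*d)+np.array(c["eye"])
E
python3 - <<'E'
from h import *
print(env.get_obs())
for n in("side","top"):
    c=env.capture(n); save(c,n+"0.png")
    print(n,c["eye"],np.array(c["rotation"]).round(3).tolist(),c["k1"],c["camera_matrix"])
    for t in("pasta_machine","knob_centre","pointer_pin","milk_pot_centre","salt_shaker_centre","crank_centre"):
        print(t,[(np.round(r["xyz"],1).tolist(),round(r["score"],2)) for r in env.spot_point(c,t)[:3]])
E
```

```text
pics
{'clock': 0.0, 'joint_pos': array([-1.39707362e+00,  1.59052811e-01,  1.59819330e+00, -2.34952482e-05,
        1.38619487e+00, -2.10090144e-01]), 'qvel': array([-0.00049821,  0.00042728, -0.00013534,  0.00113358,  0.00080522,
       -0.0008021 ]), 'effort': array([ 1.76290441e-04, -3.85568261e+01, -3.22111344e+01,  7.00579514e-02,
        3.77605855e-02, -1.66745658e-04]), 'tcp_pos': array([ 215.18404836, -532.55685595,  213.63630696]), 'eef_rot': array([-3.14122977e+00,  1.81250022e-03, -1.18697882e+00]), 'wrist_force': array([-1.35479474,  0.15984557, -0.64560351]), 'ft_torque': array([ 0.04169602,  0.013107  , -0.02945567]), 'width': 91.70974772753522}
side [239.89414965 917.47590853 454.89857333] [-1.915, -0.003, -2.832] -0.0002042915446028105 [[393.5402213    0.         317.65941674]
 [  0.         393.5402213  195.39660427]
 [  0.           0.           1.        ]]
pasta_machine [([455.8, 128.5, -2.2], 0.83)]
knob_centre [([457.4, 127.5, 94.6], 0.89)]
pointer_pin [([459.6, 94.6, 97.0], 0.59)]
milk_pot_centre [([422.6, 271.8, 36.7], 0.79), ([469.4, -0.6, 30.9], 0.69), ([641.2, 280.1, 33.7], 0.65)]
salt_shaker_centre [([583.3, 193.6, 41.3], 0.87)]
crank_centre [([517.9, -166.6, 10.5], 0.53)]
top [438.46104103  40.58369854 938.91266425] [-3.05, -0.004, -1.598] 0.014445089246104067 [[396.93358013   0.         323.64477471]
 [  0.         396.93358013 198.80089485]
 [  0.           0.           1.        ]]
pasta_machine [([452.0, 127.3, 2.4], 0.96), ([580.9, 194.0, 44.6], 0.51)]
knob_centre [([453.7, 130.5, 94.6], 0.83)]
pointer_pin [([459.0, 89.4, 92.8], 0.82), ([453.3, 128.1, 4.0], 0.37)]
milk_pot_centre [([645.0, 275.3, 35.3], 0.96), ([416.4, -143.3, 37.7], 0.94), ([425.3, 273.1, 37.5], 0.78)]
salt_shaker_centre [([580.0, 192.3, 46.3], 0.47)]
crank_centre [([518.5, -167.8, 7.4], 0.86)]
```

```bash
python3 - <<'E'
s=open('h.py').read().replace('import numpy as np, cv2','import numpy as np, cv2\nfrom scipy.spatial.transform import Rotation as Ro').replace('np.array(c["rotation"])','Ro.from_euler("xyz",c["rotation"]).as_matrix()')
open('h.py','w').write(s)
E
python3 - <<'E'
from h import *
for n in("side","top"):
    c=env.capture(n); p=px(c,[455.5,129,94.6]); print(n,p,world(c,*p))
E
```

```text
side [332.70693763 223.34534309] [450.69893798 146.55760215 102.62304666]
top [280.14358638 228.26622275] [455.22565398 127.5764001  108.19436447]
```

View pics/side0.png

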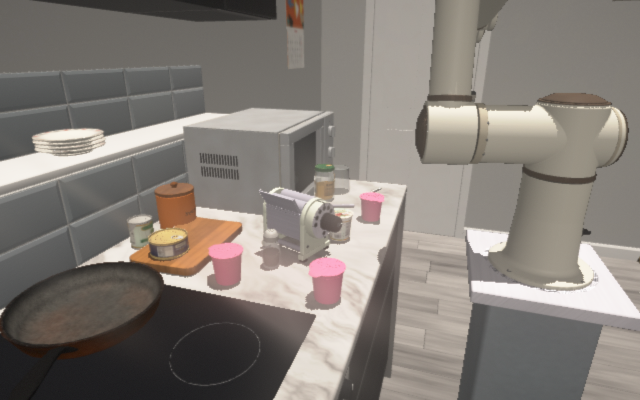

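View pics/top0.png

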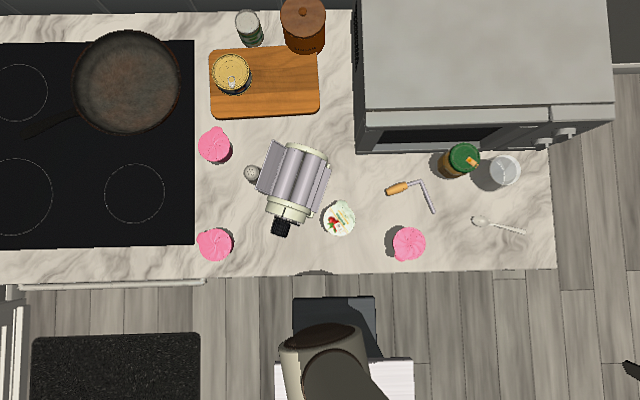

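```bash
python3 - <<'E'
from h import *
c=env.capture("side"); save(c,"side1.png",(255,180,355,260),7.5)
c=env.capture("top"); save(c,"top1.png",(235,125,345,245),5)
# cloud from top
P=[];
for v in range(120,250):
    for u in range(230,350):
        if c["range_z"][v,u]>0: P.append(world(c,u,v))
P=np.array(P); 
m=(P[:,2]>120)&(P[:,2]<175)
for lo in(110,130,150):
    q=P[(P[:,2]>lo)&(P[:,2]<175)&(P[:,0]>470)]
    print(lo,len(q),q.min(0).round(),q.max(0).round(),cv2.minAreaRect(q[:,:2].astype(np.float32)))
k=P[(P[:,2]>98)&(P[:,2]<118)&(np.hypot(P[:,0]-455,P[:,1]-128)<22)]
print(len(k),k.mean(0),k.max(0)); w,V=np.linalg.eigh(np.cov((k-k.mean(0))[:,:2].T)); print(w,V)
print(cv2.minAreaRect(k[:,:2].astype(np.float32)))
E
```

```text
110 3920 [470.  28. 110.] [635. 173. 160.] ((548.6885986328125, 106.57759094238281), (116.25731658935547, 164.2166748046875), 70.10835266113281)
130 2615 [473.  40. 130.] [633. 173. 160.] ((556.2412719726562, 110.70933532714844), (103.3473892211914, 152.6568603515625), 70.10835266113281)
150 203 [533. 128. 150.] [633. 173. 160.] ((583.152587890625, 150.59844970703125), (10.024396896362305, 105.93244171142578), 69.62300109863281)
270 [457.52183823 127.63621595 109.50606797] [476.65191608 149.82668406 116.50218569]
[ 92.92992505 100.82618673] [[-0.88410326 -0.46729159]
 [-0.46729159  0.88410326]]
((458.83343505859375, 128.45411682128906), (36.21152114868164, 36.58810806274414), 67.90510559082031)
```

View pics/side1.png

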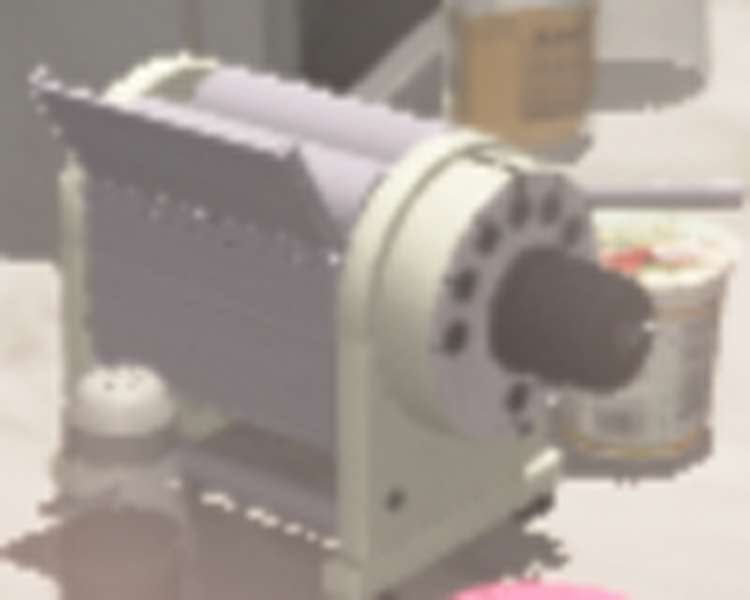

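View pics/top1.png

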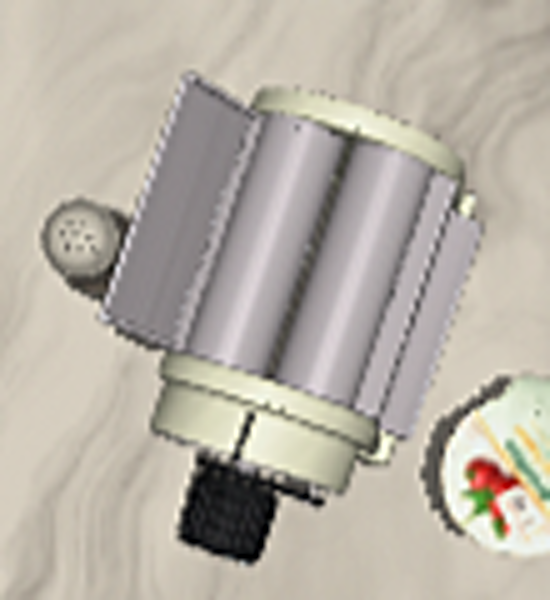

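```bash
python3 - <<'E'
from h import *
c=env.capture("top")
P=np.array([world(c,u,v) for v in range(120,260) for u in range(230,350) if c["range_z"][v,u]>0])
col=np.array([c["color"][v,u].max() for v in range(120,260) for u in range(230,350) if c["range_z"][v,u]>0])
ym=np.array([-np.cos(np.radians(20)),np.sin(np.radians(20)),0]); xm=np.array([ym[1],-ym[0],0])
K=np.array([455,128.5,0]); x=(P-K)@xm; y=(P-K)@ym; z=P[:,2]
s=(y>-10)&(y<10)&(abs(x)<30)&(z>80); print("knob x",np.percentile(x[s],[0,3,50,97,100]),"z",np.percentile(z[s],[50,90,100]))
s=(abs(x)<14)&(z>90)&(y>-25); print("knob y out",np.percentile(y[s],[50,97,100]))
s=(abs(x)<8)&(y<-5)&(y>-60)&(z>80)
for a in range(-50,0,4): 
    q=s&(abs(y-a)<2); print(a,z[q].max().round(1) if q.any() else None,end="; ")
s=(y<-28)&(y>-44)&(z>110)&(abs(x)<60); A=np.c_[x[s],z[s],np.ones(s.sum())]
r=np.linalg.lstsq(A,x[s]**2+z[s]**2,rcond=None)[0]; print("\nhousing axis x,z,R",r[0]/2,r[1]/2,np.sqrt(r[2]+r[0]**2/4+r[1]**2/4))
s=(x<-20)&(x>-50)&(y>-24)&(y<0)&(z>60)
for i in np.where(s)[0]: print(x[i].round(1),y[i].round(1),z[i].round(1),col[i],end=" | ")
E
```

```text
knob x [-17.17695774 -16.7059035   -0.41723977  18.28931752  19.33790177] z [109.9638304  113.44327797 115.73377162]
knob y out [-3.61359707 13.89705144 15.20906982]
-50 143.9; -46 140.9; -42 140.0; -38 142.2; -34 140.3; -30 140.2; -26 139.6; -22 115.7; -18 115.4; -14 113.3; -10 115.5; -6 114.6; -2 None; 
housing axis x,z,R 1.3809722660529664 95.45230072884752 43.18238523476076
-21.4 -21.4 100.3 55 | -27.0 -23.5 94.7 68 | -20.0 -18.8 99.7 16 | -21.9 -19.4 98.9 17 | -24.2 -20.1 101.7 37 | -26.1 -20.8 100.4 51 | -27.8 -21.4 97.3 40 | -29.8 -22.1 96.9 184 | -31.9 -22.8 97.5 162 | -24.6 -18.1 99.0 56 | -26.7 -18.8 99.6 16 | -28.5 -19.4 97.5 7 | -30.6 -20.1 98.3 95 | -32.6 -20.8 97.5 94 | -34.6 -21.4 98.3 138 | -27.1 -16.8 95.7 152 | -29.3 -17.4 98.3 145 | -31.2 -18.1 97.5 41 | -33.2 -18.8 97.1 0 | -35.1 -19.5 94.9 36 |
```

Request:
{"name": "drive_tool", "arguments": {"steps": [[[0.01,0.04,0.01],[0,0,0.15]],[[0.012,0.04,0.01],[0,0,0.15]],[[0.012,0.04,0.01],[0,0,0.15]],[[0.012,0.04,0.01],[0,0,0.15]],[[0.012,0.04,0],[0,0,0.15]],[[0.012,0.04,0],[0,0,0.15]],[[0.012,0.04,0],[0,0,0.15]],[[0.012,0.04,0],[0,0,0.15]]], "gripper": 100}}

```text
clock: 1.95
tcp_pos: [309.5, -211.9, 254.8]
eef_rot: [3.141, -0.001, 0.017]
wrist_force: [0.9, -0.4, 0.6]
width: 91.8
```

Request:
{"name": "drive_tool", "arguments": {"steps": [[[0.016,0.038,0],[0,0,0.134]],[[0.016,0.038,0],[0,0,0.134]],[[0.016,0.038,0],[0,0,0.134]],[[0.016,0.038,0],[0,0,0.134]],[[0.016,0.038,0],[0,0,0.134]],[[0.016,0.038,0],[0,0,0.134]],[[0.016,0.038,0],[0,0,0.134]],[[0.016,0.038,0],[0,0,0.134]],[[0.018,0.037,0],[0,0,0.133]],[[-0.0056,-0.0155,-0.01],[0.123,-0.0448,0]],[[-0.0056,-0.0155,-0.01],[0.123,-0.0448,0]],[[-0.0056,-0.0155,-0.01],[0.123,-0.0448,0]],[[-0.0056,-0.0155,-0.01],[0.123,-0.0448,0]],[[-0.0056,-0.0155,-0.01],[0.123,-0.0448,0]],[[-0.0056,-0.0155,-0.01],[0.123,-0.0448,0]],[[0,0,0],[0,0,0]]]}}

```text
clock: 3.95
tcp_pos: [421.0, 33.4, 193.1]
eef_rot: [-3.132, -0.787, 1.206]
wrist_force: [0.4, -0.6, 0.6]
width: 91.9
```

```bash
cat >> h.py <<'E'
ym=np.array([-np.cos(np.radians(20)),np.sin(np.radians(20)),0]); xm=np.array([ym[1],-ym[0],0]); zz=np.array([0,0,1.])
K0=np.array([455.3,129.4,95])
def st(phi=None,d=-19,pull=0):
    o=env.get_obs(); R=Ro.from_euler("xyz",o["eef_rot"]); t=R.as_matrix()[:,2]
    ph=np.arctan2(-t@xm,-t[2]); g=o["tcp_pos"]-19*t-K0
    print("t",round(float(o["clock"]),2),"tcp",o["tcp_pos"].round(1),"j",o["joint_pos"].round(2),"F",o["wrist_force"].round(1),"w",round(o["width"],1))
    print("phi",np.degrees(ph).round(1),"t.ym",(t@ym).round(3),"jaw.ym",(R.as_matrix()[:,0]@ym).round(3),"grasp rel (xm,ym,z)",(g@xm).round(1),(g@ym).round(1),g[2].round(1),"F(xm,ym)",(o["wrist_force"]@xm).round(1),(o["wrist_force"]@ym).round(1))
    if phi is not None:
        a=np.radians(phi); b=zz*np.cos(a)+xm*np.sin(a); Rt=np.c_[xm*np.cos(a)-zz*np.sin(a),-ym*0,-b]; Rt[:,1]=np.cross(Rt[:,2],Rt[:,0])
        tgt=K0+ym*pull+b*d
        print("shift mm",(tgt-o["tcp_pos"]).round(1),"turn",(Ro.from_matrix(Rt)*R.inv()).as_rotvec().round(3))
E
python3 -c "
from h import *
st(-45,-19)"
```

```text
t 3.95 tcp [421.   33.4 193.1] j [-0.8  -0.23  2.21  0.69  1.57 -2.16] F [ 0.4 -0.6  0.6] w 91.9
phi -45.1 t.ym -0.001 jaw.ym -0.011 grasp rel (xm,ym,z) -115.4 -0.5 111.5 F(xm,ym) -0.4 -0.6
shift mm [  38.9  108.6 -111.5] turn [-0.004 -0.006  0.008]
```

Request:
{"name": "drive_tool", "arguments": {"steps": [[[0.0037,0.0109,-0.0111],[-0.004,-0.006,0.008]],[[0.0037,0.0109,-0.0111],[0,0,0]],[[0.0037,0.0109,-0.0111],[0,0,0]],[[0.0037,0.0109,-0.0111],[0,0,0]],[[0.0037,0.0109,-0.0111],[0,0,0]],[[0.0037,0.0109,-0.0111],[0,0,0]],[[0.0037,0.0109,-0.0111],[0,0,0]],[[0.0037,0.0109,-0.0111],[0,0,0]],[[0.0037,0.0109,-0.0111],[0,0,0]],[[0.0037,0.0109,-0.0111],[0,0,0]],[[0,0,0],[0,0,0]]]}}

```text
clock: 5.32
tcp_pos: [458.4, 145.5, 83.9]
eef_rot: [3.135, -0.783, 1.235]
wrist_force: [-1.2, -0.3, -0.3]
width: 91.6
```

```bash
python3 -c "
from h import *
st(-45,-19,1.5)
c=env.capture('side'); save(c,'side2.png',(255,130,395,250),5.5)"
```

```text
t 5.33 tcp [458.4 145.5  83.9] j [-0.49  0.01  2.26  0.85  1.18 -2.19] F [-1.2 -0.3 -0.3] w 91.6
phi -44.9 t.ym 0.003 jaw.ym 0.01 grasp rel (xm,ym,z) 2.8 2.5 2.4 F(xm,ym) -0.7 1.0
shift mm [ 0.1 -2.9 -2.4] turn [ 0.004  0.003 -0.009]
```

View pics/side2.png

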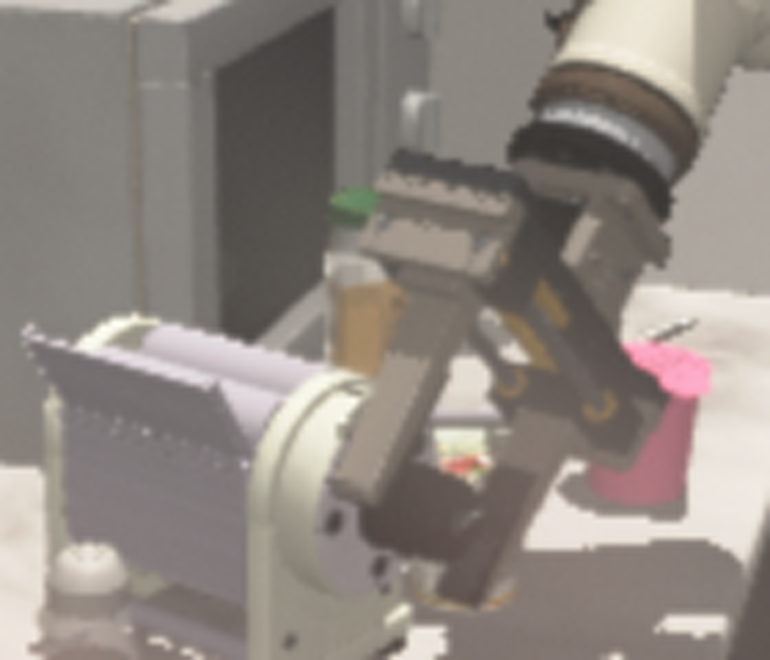

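Request:
{"name": "drive_tool", "arguments": {"steps": [[[0,-0.0029,-0.0024],[0.004,0.003,-0.009]],[[0,0,0],[0,0,0]]]}}

```text
clock: 5.62
tcp_pos: [459.0, 140.4, 81.5]
eef_rot: [3.14, -0.786, 1.218]
wrist_force: [0.5, 0.1, 0.0]
width: 92.0
```

Request:
{"name": "drive_tool", "arguments": {"steps": [[[0,0,0],[0,0,0]],[[0,0,0],[0,0,0]],[[0,0,0],[0,0,0]],[[0,0,0],[0,0,0]],[[0,0,0],[0,0,0]],[[0,0,0],[0,0,0]],[[0,0,0],[0,0,0]],[[0,0,0],[0,0,0]]], "gripper": 0, "force": 35}}

```text
clock: 6.62
tcp_pos: [458.7, 141.6, 81.8]
eef_rot: [3.142, -0.788, 1.219]
wrist_force: [0.4, 5.1, 5.2]
width: 35.0
```

```bash
python3 -c "
from h import *
st(-45,-19,1.5)"
```

```text
t 6.62 tcp [458.7 141.6  81.8] j [-0.5   0.01  2.27  0.86  1.18 -2.2 ] F [0.4 5.1 5.2] w 35.0
phi -45.2 t.ym -0.002 jaw.ym -0.002 grasp rel (xm,ym,z) -0.8 1.0 0.2 F(xm,ym) 4.9 1.4
shift mm [-0.3  0.9 -0.2] turn [-0.003  0.001  0.003]
```

Request:
{"name": "drive_tool", "arguments": {"steps": [[[0.0001,0.0004,0.0004],[0,0,0]],[[-0.0021,0.0008,0],[0,0,0]],[[-0.0021,0.0008,0],[0,0,0]],[[-0.0021,0.0008,0],[0,0,0]],[[-0.0021,0.0008,0],[0,0,0]],[[0,0,0],[0,0,0]],[[0,0,0],[0,0,0]]]}}

```text
clock: 7.5
tcp_pos: [452.9, 143.5, 82.1]
eef_rot: [3.135, -0.786, 1.218]
wrist_force: [11.6, 8.0, -4.0]
width: 35.6
```

```bash
python3 -c "
from h import *
st(-45,-19,10)"
```

```text
t 7.5 tcp [452.9 143.5  82.1] j [-0.51 -0.01  2.29  0.86  1.18 -2.2 ] F [11.6  8.  -4. ] w 35.6
phi -45.0 t.ym -0.009 jaw.ym -0.002 grasp rel (xm,ym,z) -1.1 7.3 0.5 F(xm,ym) 11.4 -8.2
shift mm [-2.4  2.  -0.5] turn [0.001 0.005 0.008]
```

Request:
{"name": "drive_tool", "arguments": {"steps": [[[-0.0011,0.0007,-0.0003],[0,0,0]],[[-0.0011,0.0007,-0.0003],[0,0,0]],[[0,0,0],[0,0,0]],[[0,0,0],[0,0,0]]]}}

```text
clock: 8.0
tcp_pos: [451.6, 144.1, 82.0]
eef_rot: [3.132, -0.785, 1.219]
wrist_force: [11.5, 4.5, -1.8]
width: 34.8
```

```bash
python3 -c "
from h import *
st(-35,-19,10)"
```

```text
t 8.0 tcp [451.6 144.1  82. ] j [-0.51 -0.02  2.3   0.86  1.18 -2.2 ] F [11.5  4.5 -1.8] w 34.8
phi -45.0 t.ym -0.011 jaw.ym -0.002 grasp rel (xm,ym,z) -0.9 8.7 0.4 F(xm,ym) 8.1 -9.3
shift mm [-2.  -1.  -2.5] turn [-0.161  0.067  0.009]
```

Request:
{"name": "drive_tool", "arguments": {"steps": [[[-0.0009,0.0003,0],[0,0,0]],[[0,0,0],[0,0,0]],[[-0.0006,-0.0018,-0.0016],[-0.123,0.0448,0]],[[-0.0007,-0.0019,-0.0014],[-0.123,0.0448,0]],[[-0.0008,-0.0021,-0.0011],[-0.123,0.0448,0]],[[-0.0008,-0.0022,-0.0008],[-0.123,0.0448,0]],[[-0.0008,-0.0023,-0.0005],[-0.123,0.0448,0]],[[-0.0009,-0.0023,-0.0002],[-0.123,0.0448,0]],[[0,0,0],[0,0,0]]]}}

```text
clock: 9.12
tcp_pos: [446.8, 132.3, 76.6]
eef_rot: [3.128, 0.002, 1.223]
wrist_force: [7.7, -7.3, 0.0]
width: 35.1
```

```bash
python3 -c "
from h import *
st(0,-19,9.7)
c=env.capture('side'); save(c,'side3.png',(255,130,395,250),5.5)"
```

```text
t 9.12 tcp [446.8 132.3  76.6] j [ 0.03  0.03  2.03 -0.01  1.07 -1.19] F [ 7.7 -7.3  0. ] w 35.1
phi 0.1 t.ym -0.013 jaw.ym 0.001 grasp rel (xm,ym,z) -0.1 9.2 0.6 F(xm,ym) -4.2 -9.7
shift mm [-0.7  0.4 -0.6] turn [ 0.007  0.012 -0.001]
```

View pics/side3.png

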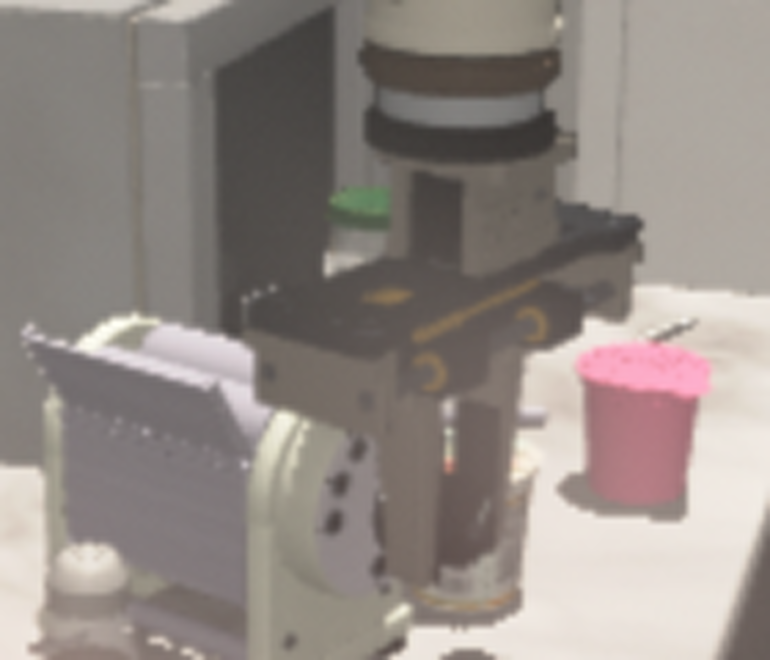

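Request:
{"name": "drive_tool", "arguments": {"steps": [[[-0.0009,-0.0023,0.0002],[-0.123,0.0448,0]],[[-0.0008,-0.0023,0.0005],[-0.123,0.0448,0]],[[-0.0008,-0.0022,0.0008],[-0.123,0.0448,0]],[[-0.0008,-0.0021,0.0011],[-0.123,0.0448,0]],[[-0.0007,-0.0019,0.0014],[-0.123,0.0448,0]],[[-0.0006,-0.0018,0.0016],[-0.123,0.0448,0]],[[0,0,0],[0,0,0]]]}}

```text
clock: 10.05
tcp_pos: [442.5, 120.1, 81.9]
eef_rot: [3.125, 0.788, 1.216]
wrist_force: [7.5, -6.8, 3.5]
width: 35.1
```

```bash
python3 -c "
from h import *
st(45,-19,9.7)
c=env.capture('side'); save(c,'side4.png',(255,130,395,250),5.5)
c=env.capture('top'); save(c,'top4.png',(235,125,345,245),5)
for r in env.spot_point(c,'pointer_pin'): print(r['score'],np.array(r['xyz']).round(1), (np.array(r['xyz'])-K0)@xm)
"
```

```text
t 10.05 tcp [442.5 120.1  81.9] j [ 0.38  0.53  1.62 -0.57  1.58 -0.67] F [ 7.5 -6.8  3.5] w 35.1
phi 45.1 t.ym -0.012 jaw.ym -0.004 grasp rel (xm,ym,z) 0.3 9.1 0.3 F(xm,ym) -3.9 -9.4
shift mm [-0.9  0.  -0.4] turn [ 0.006  0.01  -0.006]
0.4 [464.3 124.3 125.6] -1.7142510760771223
```

View pics/top4.png

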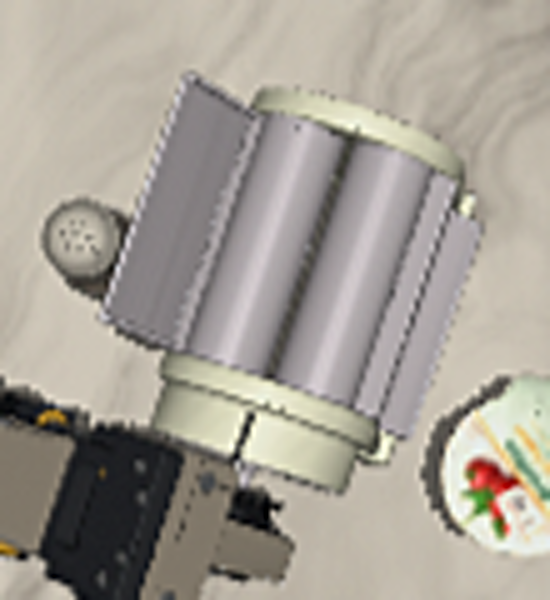

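Request:
{"name": "drive_tool", "arguments": {"steps": [[[0.0017,-0.0006,0],[0,0,0]],[[0.0017,-0.0006,0],[0,0,0]],[[0,0,0],[0,0,0]]]}}

```text
clock: 10.58
tcp_pos: [445.6, 118.9, 81.8]
eef_rot: [3.126, 0.782, 1.215]
wrist_force: [7.6, -2.7, 2.0]
width: 35.0
```

Request:
{"name": "drive_tool", "arguments": {"steps": [[[0,0,0],[0,0,0]],[[0,0,0],[0,0,0]],[[0,0,0],[0,0,0]],[[0,0,0],[0,0,0]],[[0,0,0],[0,0,0]],[[0,0,0],[0,0,0]],[[0,0,0],[0,0,0]],[[0,0,0],[0,0,0]]], "gripper": 100}}

```text
clock: 11.58
tcp_pos: [441.5, 119.9, 81.0]
eef_rot: [3.137, 0.784, 1.218]
wrist_force: [0.2, -0.8, 0.6]
width: 92.1
```

```bash
python3 -c "
from h import *
st(45,140,0)"
```

```text
t 11.57 tcp [441.5 119.9  81. ] j [ 0.38  0.53  1.61 -0.56  1.58 -0.68] F [ 0.2 -0.8  0.6] w 92.1
phi 44.9 t.ym -0.003 jaw.ym -0.002 grasp rel (xm,ym,z) -0.3 9.8 -0.5 F(xm,ym) -0.7 -0.5
shift mm [ 47.7 102.6 113. ] turn [ 0.     0.004 -0.   ]
```

Request:
{"name": "drive_tool", "arguments": {"steps": [[[0.0021,0.0058,0.0062],[0,0,0]],[[0.0042,0.0116,0.0124],[0,0,0]],[[0.0042,0.0116,0.0124],[0,0,0]],[[0.0042,0.0116,0.0124],[0,0,0]],[[0.0042,0.0116,0.0124],[0,0,0]],[[0.0042,0.0116,0.0124],[0,0,0]],[[0.0042,0.0116,0.0124],[0,0,0]],[[0.0042,0.0116,0.0124],[0,0,0]],[[-0.02,0.01,0.03],[0,0,0]],[[-0.02,0.01,0.03],[0,0,0]],[[-0.02,0.01,0.03],[0,0,0]],[[0,0,0],[0,0,0]]]}}

```text
clock: 13.08
tcp_pos: [413.4, 238.4, 266.7]
eef_rot: [3.132, 0.78, 1.217]
wrist_force: [-0.1, -0.2, 0.4]
width: 91.9
```

```bash
python3 - <<'E'
from h import *
st()
c=env.capture("side"); a=c["color"][180:260,255:355,::-1]; c=env.capture("top"); b=c["color"][170:250,255:355,::-1]
cv2.imwrite("pics/chk.png",cv2.resize(np.vstack([a,b]) if 0 else np.hstack([a,b]),None,fx=4,fy=4,interpolation=cv2.INTER_CUBIC))
for r in env.spot_point(c,'pointer_pin'): 
    d=np.array(r['xyz'])-K0; print(r['score'],d@xm,d@ym,d[2])
P=np.array([world(c,u,v) for v in range(190,260) for u in range(230,350) if c["range_z"][v,u]>0])-K0
x,y,z=P@xm,P@ym,P[:,2]+95
s=(abs(x)<14)&(z>90)&(z<120)&(y>-25); print("knob y out",np.percentile(y[s],[97,100]))
s=(z>117)&(z<134)&(y>-24)&(abs(x)<30); print("pointer",s.sum(),np.c_[x,y,z][s].mean(0),np.c_[x,y,z][s].min(0),np.c_[x,y,z][s].max(0))
for t in("milk_pot_centre","salt_shaker_centre","crank_centre"):
    print(t,[(np.round(r["xyz"],1).tolist(),round(r["score"],2)) for r in env.spot_point(c,t)[:4]])
E
```

```text
t 13.07 tcp [413.4 238.4 266.7] j [ 0.57  0.42  1.36 -0.49  1.98 -0.71] F [-0.1 -0.2  0.4] w 91.9
phi 44.7 t.ym -0.006 jaw.ym -0.003 grasp rel (xm,ym,z) 101.5 76.8 185.2 F(xm,ym) -0.2 0.1
0.67 -1.848988477344152 -16.848478910888314 31.0
knob y out [13.37690598 14.66977823]
pointer 17 [ -0.34318413 -20.21300804 128.52293908] [ -5.25495571 -23.75732348 122.63011902] [  5.49972191 -17.33717932 131.20465024]
milk_pot_centre [([647.8, 275.9, 33.0], 0.98), ([423.6, 273.3, 34.8], 0.95), ([418.9, -146.3, 34.2], 0.56)]
salt_shaker_centre [([581.7, 188.4, 46.0], 0.73)]
crank_centre [([521.7, -166.4, 6.5], 0.6)]
```

View pics/chk.png

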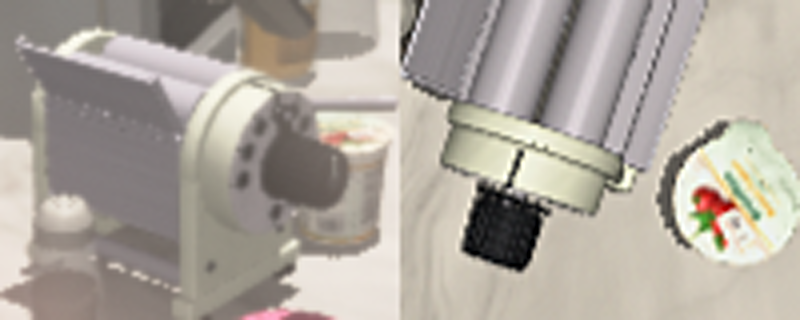

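```bash
python3 -c "
from h import *
print(env.hand_in())"
```

```text
the job is handed in; nothing more can be done
None
```

The pasta machine's knob now points at the long mark at the top of the dial with its pin home, and the job is handed in at about 13 s of the 62 s allowed. I found the pointer three holes below the mark. In one grasp I pulled the knob out about 8 mm, turned it +90°, eased it back to the hole and let go so the spring drew it in, then backed the gripper clear.

Last checks before hand-in:
- **Pointer:** it is centred on the long mark, within 0.4 mm by depth. The network's estimate is 1.8 mm off, about 3°, which is within its error and far less than the 30° between holes.
- **Pin seating:** the knob's outer end is at 13.4–14.7 mm, against 13.9–15.2 mm before I started. The tongue is back at its resting distance from the dial. This is judged from depth readings good to about 1 mm; I could not measure the pin directly.
- **Other things:** the crank, salt shaker and pink tubs are within 6 mm of where they were first detected, about the networks' error. The network missed the milk pot in the last picture, but by eye it stands where it did. The gripper was touching nothing.

No check failed.

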